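Rub down the wire on a cloisonne tile

TASK

Rub down the copper wire just laid on the tile with the S-wave: run the fingertips along the whole wire, from its small ring to its fork, pressing so lightly that the sprung tile gives a few millimetres but never bottoms, and pressing nowhere on the tile but on the wire. Finish with the fingertips still resting on the forked end with the same light pressure, and stay there. Do not lift or shift either stand, and leave the tile with the circle and the things lying round about alone.

Things in the scene. Friction and masses are not known exactly. Their poses are not given: they have to be found in the camera images.
- wave_stand: Stand to work on: grey base 140x190 mm, loose, about 2 kg, on it a sprung platen 130x180 mm with a white tile 116x166 mm and a raised copper S-wave wire. Origin: centre of underside, on the bench; z up, +y along the tile's long side to the wire's ring end. Tile face 49 mm up, wire top 50.5 mm, wire 4 mm wide, at x = 30 mm * sin(180 deg * y / 60 mm), y = +60 (ring) to -60 mm (fork).
- wave_tile (a joint): How far the platen with the wave tile is pressed down on its springs: 0 at rest, growing downwards, in m; bottoms at 0.012. It moves straight down without tipping. It begins to yield at about 2 N and takes 0.5 N more per mm; it springs back when let go.
- ring_stand: The second tile stand, alike in every size, but its wire is one closed circle 60 mm across in the middle of its tile. To be left alone. Origin as for the other stand.
- ring_tile (a joint): How far the circle tile's platen is pressed down, as for the other one; 0 at rest.
- wire_p0 (a point): Point on top of the S-wave wire, at the small ring where the wire starts (a 12 mm ring lies just beyond); it moves with the tile. The seven points p0 to p6 lie evenly spaced, 29 mm of wire apart. Nearness to a point is reckoned level, from the TCP, so keep the fingers shut and pointing straight down.
- wire_p1 (a point): Point on top of the S-wave wire, a sixth of the way along; it moves with the tile. The seven points p0 to p6 lie evenly spaced, 29 mm of wire apart. Nearness to a point is reckoned level, from the TCP, so keep the fingers shut and pointing straight down.
- wire_p2 (a point): Point on top of the S-wave wire, a third of the way along; it moves with the tile. The seven points p0 to p6 lie evenly spaced, 29 mm of wire apart. Nearness to a point is reckoned level, from the TCP, so keep the fingers shut and pointing straight down.
- wire_p3 (a point): Point on top of the S-wave wire, half way, at the middle of the tile; it moves with the tile. The seven points p0 to p6 lie evenly spaced, 29 mm of wire apart. Nearness to a point is reckoned level, from the TCP, so keep the fingers shut and pointing straight down.
- wire_p4 (a point): Point on top of the S-wave wire, two thirds of the way along; it moves with the tile. The seven points p0 to p6 lie evenly spaced, 29 mm of wire apart. Nearness to a point is reckoned level, from the TCP, so keep the fingers shut and pointing straight down.
- wire_p5 (a point): Point on top of the S-wave wire, five sixths of the way along; it moves with the tile. The seven points p0 to p6 lie evenly spaced, 29 mm of wire apart. Nearness to a point is reckoned level, from the TCP, so keep the fingers shut and pointing straight down.
- wire_p6 (a point): Point on top of the S-wave wire, at the fork where the wire ends (two short prongs about 13 mm long lie just beyond); it moves with the tile. The seven points p0 to p6 lie evenly spaced, 29 mm of wire apart. Nearness to a point is reckoned level, from the TCP, so keep the fingers shut and pointing straight down.
- tape_roll: Roll of tan tape lying flat, 96 mm across, 20 mm high, loose, a bystander. Origin: centre of its underside.
- glaze_jar_4: Lidded glaze jar, 51 mm across, 68 mm high, loose, a bystander. Origin: centre of its underside.
- tweezers: Steel tweezers lying flat, 19 x 125 x 9 mm, loose, a bystander. Origin: centre of its underside.
- test_plate: Small colour test plate, 60 x 100 x 10 mm, loose, a bystander. Origin: centre of its underside.

How it is judged:
By the outcome, as a careful person would: the job done as asked, in the order asked, and still so for the second after the job is handed in, while the arm keeps its last pose, push and grip.
It also fails if it takes over 40 s, if anything falls off the work surface, if the arm or the gripper's body presses on something with over 40 N, if the wrist force passes 120 N, or if a joint passes its speed limit or range.

ROBOT

A 7-joint arm with a two-finger parallel gripper is mounted at the origin on a cart in front of the work surface, level with it; the furniture and walls round the work are solid. World frame = base frame: x ahead of the robot, y to its left, z up, the work surface at z = 0. Lengths are in m, angles in rad, forces in N, time in s.
With the tool pointing down it reaches from about 0.4 to 0.85 m from the base axis. Payload 4.5 kg.
Tool frame: the origin (TCP) lies between the finger pads, 19 mm behind the fingertips; this is the grasp point; z points along the fingers, y is the line along which they close (so a half turn about z gives the same grasp; the last joint's range is limited). The gripper opens to 88 mm and grips with 3 to 60 N. Pads are 18 mm wide; open, the fingers measure 123 mm over their backs; the gripper's body (75 mm by 187 mm) begins 45 mm behind the grasp point.
Start: joints at [-1.18, 0.689, -0.195, 1.565, 0.157, 0.902, -0.215], TCP at [0.218, 0.586, 0.257] pointing down, gripper open.
Joint ranges: [-3.01, 3.01], [-0.46, 2.08], [-1.47, 1.51], [0.13, 2.56], [-1, 4.14], [0.04, 2.09], [-2.66, 2.66]. Speed limits (rad/s): [2.57, 2.57, 3.14, 3.14, 3.14, 3.14, 3.14].

INTERFACE

Orientations are given as a unit quaternion [x, y, z, w].
In Python, from plant import r, optics gives the robot as it stands.
- The arm moves only by the shell command python3 -m pendant 'ROWS' [OPENING] [FORCE]. ROWS is JSON, a list of rows, each a list of 6 numbers: the shift along the tool's x, y, z as a fraction of full scale, then the turn, a rotation vector about the tool's x, y, z as a fraction of full scale. A call has 1 to 5 rows; each row shifts and turns the commanded pose from where the row before left it, along the tool's axes as they then stand; what a row does not reach is not made up. Full scale, the value 1, is 0.025 m for a shift and pi rad for a turn. A row lasts 1/12 s, in which the tool goes at most 41.7 mm and 7.16 degrees, less where a joint would pass 70% of its speed; a pose out of reach is approached as far as the arm can. A call with a number of a shift or a turn outside -1 to 1 is refused whole. A call with a gripper value outside its range is refused whole. OPENING is the opening, from -1 (shut) to 1 (fully open), set as the call begins (- or left out, the last holds). The fingers move at their own pace and stop on an object; FORCE is the grip in N (left out, the last holds). Time passes only in rows, so rows that do not move let the fingers close. It gives the time, the measured TCP pose, the force, the opening and the grip force at its end, in the units of the state.
- r.get_state(): the state, without advancing time (a new reading comes with each control period).
- optics.snapshot(name): name is "scene" or "top" or "wrist"; returns (picture, depth): 480x640x3 uint8, blue, green, red; 480x640 float32, m along the optical axis (not along the pixel's ray), 0 where there is no reading.
- optics.calibration(name): a dict with "vfov" (degrees; the focal length in pixels is half the picture's height over the tangent of half this angle, whatever the lens; pixels are square), "cx", "cy" (the principal point, pixels), "cam_to_world" (4x4, takes a point from camera to world coordinates); the wrist camera has in their place "tool_from_camera" (4x4, takes a point from camera to tool coordinates, whose origin is the TCP and whose axes are the flange's). Camera axes: x right, y up, looking along -z (the intrinsics and any distortion apply to the point x, -y, -z); pixel columns grow to the right and rows downward; lengths in m; the calibration is good to about 2 mm. A picture is of the moment at which its call begins: read the wrist's pose just before it. calibration takes no time and is no camera call.
- r.finish_job(): hands the job in; it is judged then, once.
The state is a dict: "clock": time; "q": joint angles; "qd": joint speeds; "joint_torque": joint torques, N m; "tool_pos": TCP position; "eef_rot": TCP orientation; "contact_force": force on the tool from outside, world axes, zero at the start; "moment": the same for the moment, N m; "opening": opening from 0.0 (shut) to 1.0 (fully open); "finger_force": force on a finger pad.
Only numpy, scipy, OpenCV 4.12 (cv2) and the standard library are available. Lean on these libraries where they do the work, as an engineer would, in place of code of your own. Each camera call takes 0.05 s, during which the arm holds its last target. There are 200 camera calls.

## Working session

There is one attempt and no reset: what is moved stays moved. The work goes in short steps, Python scripts to look and compute and a shell command to move; the robot and the scene stay as the last step left them, time stands still between calls to the robot, and variables do not carry over. Pictures are saved under pics/ and viewed, at most 10 in all, crops included, and the job is handed in when it is done.

```bash
mkdir -p pics; cat > h.py <<'E'
import numpy as np, cv2
from plant import r, optics
def proj(name,u,v,d):
    c=optics.calibration(name); f=240/np.tan(np.radians(c["vfov"])/2)
    p=np.array([(u-c["cx"])/f*d,-(v-c["cy"])/f*d,-d,1]); return p,c
E
python3 - <<'E'
from h import *
for n in ("top","scene"):
    im,d=optics.snapshot(n); cv2.imwrite(f"pics/{n}0.png",im); np.save(f"pics/{n}0.npy",d)
    print(optics.calibration(n))
s=r.get_state();print(s["clock"],s["tool_pos"],s["eef_rot"],s["contact_force"])
print(optics.calibration("wrist"))
E
```

```text
{'vfov': 45.706025404633365, 'cx': 320.7351675199658, 'cy': 249.51116010054955, 'cam_to_world': array([[ 0.01745026,  0.98707879, -0.1592826 ,  0.3375772 ],
       [-0.99951491,  0.02133175,  0.02269124,  0.01406553],
       [ 0.02579582,  0.15880936,  0.98697222,  1.32156886],
       [ 0.        ,  0.        ,  0.        ,  1.        ]])}
{'vfov': 44.423727699298915, 'cx': 322.04095507482634, 'cy': 243.29628097311735, 'cam_to_world': array([[ 0.90915246,  0.15112646, -0.3880755 ,  0.05377526],
       [-0.41597554,  0.37462016, -0.82862784, -1.08228025],
       [ 0.02015332,  0.91477895,  0.40345175,  0.58124843],
       [ 0.        ,  0.        ,  0.        ,  1.        ]])}
0.1 [0.21812723 0.58514422 0.25670931] [ 1.77376833e-01  9.84142671e-01 -8.09452283e-04 -8.62991507e-05] [ 0.79661896 -0.31246841  0.90647342]
{'vfov': 67.38077172150192, 'cx': 314.4710031949917, 'cy': 244.3825556829472, 'tool_from_camera': array([[-6.05575505e-04,  9.47168332e-01,  3.20736315e-01,
         8.41700472e-02],
       [ 9.99999728e-01,  4.38420110e-04,  5.93377446e-04,
        -4.56336497e-05],
       [ 4.21411075e-04,  3.20736587e-01, -9.47168340e-01,
        -1.27212031e-01],
       [ 0.00000000e+00,  0.00000000e+00,  0.00000000e+00,
         1.00000000e+00]])}
```

View pics/top0.png

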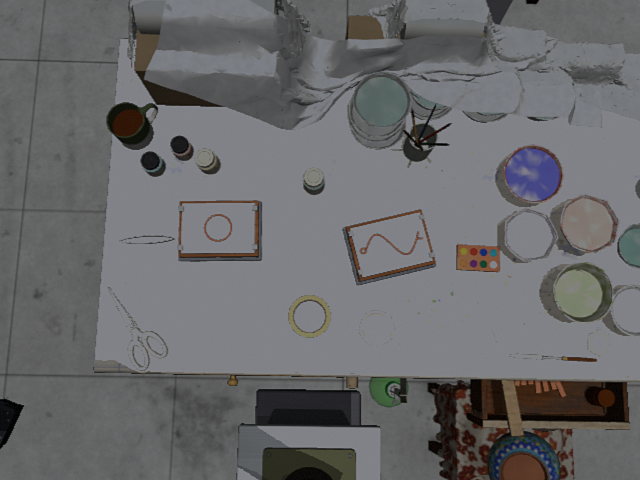

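The top view shows the circle stand at (220,230) and the wave stand at (390,245), with its ring at about (363,251) and fork at about (418,235). I'll enlarge the wave stand.

```bash
python3 - <<'E'
from h import *
im=cv2.imread("pics/top0.png"); cv2.imwrite("pics/c1.png",cv2.resize(im[200:290,335:445],None,fx=6.5,fy=6.5,interpolation=cv2.INTER_CUBIC))
d=np.load("pics/top0.npy")
for n,(u,v) in dict(ring=(363,251),fork=(420,235),c=(390,244),tl=(347,229),tr=(424,211),br=(434,263),bl=(357,279),roll=(309,297),jar=(313,173),plate=(478,258)).items():
    p,c=proj("top",u,v,d[v,u]); print(n,d[v,u],(c["cam_to_world"]@p)[:3].round(4))
print(optics.calibration("top").keys(), optics.calibration("wrist").keys())
E
```

```text
ring 1.2902635 [ 0.5414 -0.111   0.05  ]
fork 1.3001069 [ 0.5813 -0.2412  0.0495]
c 1.2893729 [ 0.558  -0.1717  0.055 ]
tl 1.3013088 [ 0.5922 -0.0745  0.0462]
tr 1.3605695 [ 6.494e-01 -2.614e-01 -3.000e-04]
br 1.3010098 [ 0.5189 -0.2748  0.0393]
bl 1.3168551 [ 0.4815 -0.1011  0.0132]
roll 1.3000962 [0.4372 0.009  0.0205]
jar 1.298166 [0.7162 0.006  0.0676]
plate 1.3331817 [ 0.5367 -0.3846  0.0121]
dict_keys(['vfov', 'cx', 'cy', 'cam_to_world']) dict_keys(['vfov', 'cx', 'cy', 'tool_from_camera'])
```

View pics/c1.png

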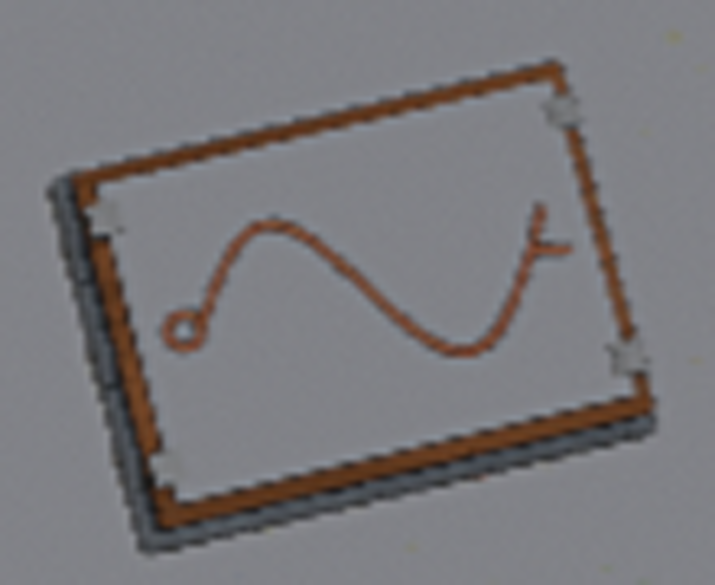

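Enlarged, the wire starts at its ring at crop (203,318), or full-picture (366.2,248.9), and forks at crop (535,247), or (417.3,238). I'll move above it now and refine from the wrist camera.

```bash
python3 -m pendant '[[-0.5,-0.5,0,0,0,0],[-0.9,-0.9,0,0,0,0],[-0.9,-0.9,0,0,0,0],[-0.9,-0.9,0.1,0,0,0],[-0.9,-0.9,0.1,0,0,0]]' -1 20
python3 -m pendant '[[-0.9,-0.9,0.1,0,0,0],[-0.9,-0.9,0.1,0,0,0],[-0.9,-0.9,0.1,0,0,0],[-0.9,-0.9,0.1,0,0,0],[-0.9,-0.9,0.1,0,0,0]]'
python3 -m pendant '[[-0.9,-0.9,0.1,0,0,0],[-0.9,-0.9,0.1,0,0,0],[-0.9,-0.9,0.1,0,0,0],[-0.9,-0.9,0.1,0,0,0],[-0.9,-0.9,0.1,0,0,0]]'
python3 -m pendant '[[-0.9,-0.9,0.1,0,0,0],[-0.9,-0.9,0.1,0,0,0],[-0.9,-0.9,0.1,0,0,0],[-0.9,-0.9,0.1,0,0,0],[-0.9,-0.9,0.1,0,0,0]]'
```

```text
clock: 0.52
tool_pos: [0.2788, 0.4523, 0.2522]
eef_rot: [0.177, 0.984, -0.0, 0.0]
contact_force: [0.9, -0.3, 0.3]
opening: 0.645
finger_force: 0.0
clock: 0.93
tool_pos: [0.3449, 0.3075, 0.2397]
eef_rot: [0.177, 0.984, -0.0, -0.0]
contact_force: [1.3, 0.4, -0.2]
opening: 0.272
finger_force: 0.0
clock: 1.35
tool_pos: [0.4111, 0.1629, 0.2272]
eef_rot: [0.177, 0.984, -0.0, -0.0]
contact_force: [1.4, 0.0, 0.2]
opening: 0.005
finger_force: 0.0
clock: 1.77
tool_pos: [0.4772, 0.0181, 0.2146]
eef_rot: [0.177, 0.984, -0.0, -0.0]
contact_force: [0.2, 1.0, -0.4]
opening: 0.005
finger_force: 0.0
```

```bash
cat > fit.py <<'E'
from h import *
from scipy.optimize import minimize
from scipy.spatial import cKDTree
t=np.linspace(-60,60,400)/1000
L=np.c_[.03*np.sin(np.pi*t/.06),t]
def fit(P,th0,x0):
    # P: Nx2 world wire points (no ring/fork filter: robust)
    def res(v):
        c,s=np.cos(v[2]),np.sin(v[2]); Q=(P-v[:2])@np.array([[c,-s],[s,c]])
        d1,_=cKDTree(Q).query(L); d2,_=cKDTree(L).query(Q)
        return np.minimum(d1,.006).__pow__(2).sum()/len(L)*1e6+np.minimum(d2,.006).__pow__(2).sum()/len(Q)*1e6
    best=None
    o=minimize(res,[*x0,th0],method="Nelder-Mead",options=dict(xatol=1e-5,fatol=1e-4,maxiter=2000,initial_simplex=[[*x0,th0],[x0[0]+.006,x0[1],th0],[x0[0],x0[1]+.006,th0],[*x0,th0+.06]]))
    return o.x,o.fun
def wirepts(name,im,d,T,x0,rad=.085,zt=.0495):
    hsv=cv2.cvtColor(im,cv2.COLOR_BGR2HSV); m=(im[...,2].astype(int)-im[...,0]>25)
    v,u=np.nonzero(m); c=optics.calibration(name); f=240/np.tan(np.radians(c["vfov"])/2)
    ray=np.c_[(u-c["cx"])/f,-(v-c["cy"])/f,-np.ones(len(u))]@T[:3,:3].T
    k=(zt+.001-T[2,3])/ray[:,2]; W=T[:3,3]+ray*k[:,None]
    return W[:,:2],np.c_[u,v]
def run(name,im,d,T,x0,th0):
    W,uv=wirepts(name,im,d,T,x0)
    for _ in range(3):
        c,s=np.cos(th0),np.sin(th0); Q=(W-x0)@np.array([[c,-s],[s,c]])
        k=(abs(Q[:,0])<.046)&(abs(Q[:,1])<.074)
        o,e=fit(W[k],th0,x0); x0,th0=o[:2],o[2]
    return o,e,k.sum()
if __name__=="__main__":
    im=cv2.imread("pics/top0.png"); d=np.load("pics/top0.npy")
    print(run("top",im,d,optics.calibration("top")["cam_to_world"],np.array([.561,-.177]),.29))
E
python3 fit.py; python3 -c "
from h import *
s=r.get_state();print(s['clock'],s['tool_pos'],s['eef_rot'],s['contact_force'],s['opening'])"
```

```text
(array([ 0.55925412, -0.17456553,  0.27332572]), np.float64(8.700617888791273), np.int64(152))
1.7667 [0.47717746 0.01810724 0.21458959] [ 1.77463124e-01  9.84127420e-01 -5.81532621e-06 -2.47851473e-04] [ 0.18661213  1.04424138 -0.41904735] 0.00508814371618508
```

```bash
python3 -m pendant '[[-0.96,-1,0,0,0,0],[-0.96,-1,0,0,0,0],[-0.96,-1,0,0,0,0],[-0.96,-1,0,0,0,0],[-0.96,-1,0,0,0,0]]'
python3 -m pendant '[[-0.96,-1,0,0,0,-0.039],[0,0,0.4,0,0,-0.039],[0,0,0.4,0,0,-0.039],[0,0,0,0,0,-0.039],[0,0,0,0,0,-0.039]]'
python3 -m pendant '[[0,0,0,0,0,-0.0056],[0,0,0,0,0,0],[0,0,0,0,0,0],[0,0,0,0,0,0]]'
cat > look.py <<'E'
import sys
from fit import *
from scipy.spatial.transform import Rotation as R
s=r.get_state(); im,d=optics.snapshot("wrist")
cv2.imwrite(f"pics/{sys.argv[1]}.png",im)
T=np.eye(4);T[:3,:3]=R.from_quat(s["eef_rot"]).as_matrix();T[:3,3]=s["tool_pos"]
T=T@optics.calibration("wrist")["tool_from_camera"]
o,e,n=run("wrist",im,d,T,np.array([.559,-.1746]),.273); print(o,e,n)
# tile height by depth
c=optics.calibration("wrist"); f=240/np.tan(np.radians(c["vfov"])/2)
v,u=np.nonzero(d>0); dd=d[v,u]; P=np.c_[(u-c["cx"])/f*dd,-(v-c["cy"])/f*dd,-dd,np.ones(len(dd))]@T.T
q=P[:,:2]-o[:2]; k=(np.hypot(*q.T)<.025); print("tile z",np.median(P[k,2]),"bench",np.median(P[P[:,2]<.02,2]))
cs,sn=np.cos(o[2]),np.sin(o[2])
Rt=R.from_quat(s["eef_rot"]).as_matrix(); ax=Rt[:,1]; print("tool yaw",np.arctan2(-ax[0],ax[1]),"tilt",Rt[:,2])
rel=(s["tool_pos"][:2]-o[:2])@np.array([[cs,-sn],[sn,cs]]); print("TCP in stand mm",rel*1000,s["tool_pos"],s["contact_force"],s["clock"])
E
python3 look.py w1
```

```text
clock: 2.18
tool_pos: [0.5458, -0.1411, 0.2146]
eef_rot: [0.178, 0.984, 0.0, -0.0]
contact_force: [1.4, 0.7, -1.3]
opening: -0.002
finger_force: 0.0
clock: 2.6
tool_pos: [0.5587, -0.1714, 0.1937]
eef_rot: [-0.13, 0.991, 0.0, -0.001]
contact_force: [-0.2, -0.4, -0.4]
opening: 0.005
finger_force: 0.0
clock: 2.93
tool_pos: [0.5594, -0.1711, 0.195]
eef_rot: [-0.135, 0.991, -0.0, -0.0]
contact_force: [0.7, -0.0, -0.6]
opening: 0.009
finger_force: 0.0
[ 0.5575019  -0.17603555  0.27259855] 7.691372473142693 1140
tile z 0.2552241971257694 bench 3.280909027825185e-05
tool yaw 0.27149463681212116 tilt [ 1.52540661e-05 -1.97443925e-04 -9.99999980e-01]
TCP in stand mm [3.20040926 4.24337354] [ 0.55944167 -0.1710872   0.19496244] [ 0.70360325 -0.01064934 -0.6169789 ] 2.9333
```

View pics/w1.png

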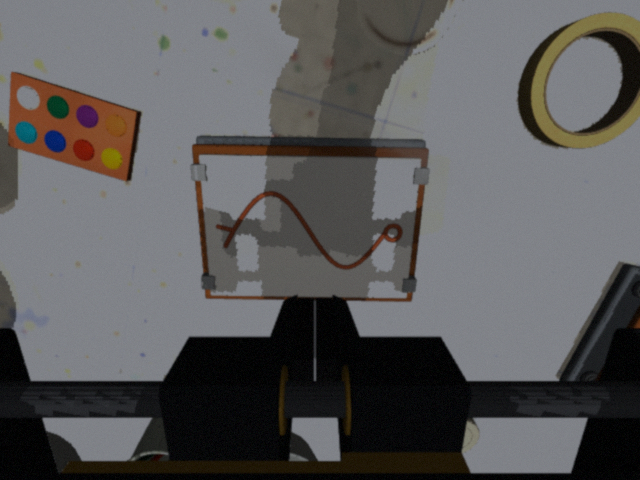

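The wrist view shows the whole S-wave, with the ring at (393,233) and the fork at about (232,235). The closed fingertips are at about (315,298), within a pixel of where the calibration puts them. I'll go down over the ring end and measure again close up.

```bash
python3 -m pendant '[[0.06,0.75,0.7,0,0,0],[0.06,0.75,0.8,0,0,0],[0,0.73,0.8,0,0,0],[0,0,0.8,0,0,0],[0,0,0.6,0,0,0]]'
python3 -m pendant '[[0,0,0.5,0,0,0],[0,0,0,0,0,0],[0,0,0,0,0,0],[0,0,0,0,0,0]]'
python3 look.py w2
python3 - <<'E'
from h import *
im=cv2.imread("pics/w2.png"); cv2.imwrite("pics/w2c.png",cv2.resize(im[150:450,120:520],None,fx=2,fy=2,interpolation=cv2.INTER_CUBIC))
E
```

```text
clock: 3.4
tool_pos: [0.5411, -0.1165, 0.1014]
eef_rot: [-0.137, 0.991, 0.0, -0.0]
contact_force: [0.3, -0.5, -0.3]
opening: 0.007
finger_force: 0.0
clock: 3.73
tool_pos: [0.5421, -0.1182, 0.0906]
eef_rot: [-0.136, 0.991, -0.0, 0.001]
contact_force: [-0.7, -0.6, 0.4]
opening: 0.005
finger_force: 0.0
[ 0.55638004 -0.17634994  0.29933092] 17.398018356022884 2100
tile z 0.05031943204954875 bench -5.513811073404318e-05
tool yaw 0.27312186921411125 tilt [ 1.28101550e-03 -1.31601928e-04 -9.99999171e-01]
TCP in stand mm [ 3.50285314 59.76445353] [ 0.54210373 -0.11821005  0.09063372] [-0.67225826 -0.5968147   0.41912208] 3.7333
```

View pics/w2c.png

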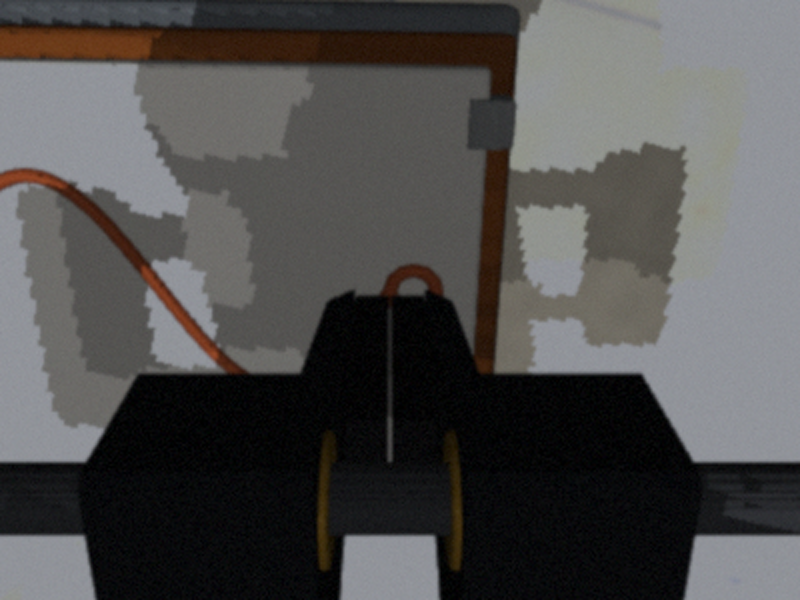

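The fingers sit over the ring, whose far edge shows at crop (413,268). The gold gripper parts around crop (325,500) and (450,500) spoiled the fit, so I'll refit without them and fit the platen frame as a cross-check.

```bash
cat > fit2.py <<'E'
import sys
from fit import *
from scipy.spatial.transform import Rotation as R
from scipy.optimize import least_squares
def go(name,s,vmax):
    im=cv2.imread(f"pics/{name}.png").copy(); im[vmax:]=0
    T=np.eye(4);T[:3,:3]=R.from_quat(s["eef_rot"]).as_matrix();T[:3,3]=s["tool_pos"]
    T=T@optics.calibration("wrist")["tool_from_camera"]
    W,_=wirepts("wrist",im,None,T,None); x0=np.array([.5575,-.176,.2726])
    t=np.linspace(-.06,.06,2000); a=np.linspace(0,6.283,200)
    C=np.r_[np.c_[.03*np.sin(np.pi*t/.06),t]]
    tr=cKDTree(C)
    def Q(v): c,s_=np.cos(v[2]),np.sin(v[2]); return (W-v[:2])@np.array([[c,-s_],[s_,c]])
    for _ in range(5):
        q=Q(x0); k=(abs(q[:,1])<.057)&(tr.query(q)[0]<.006)
        # signed normal residual ~ distance; centre line => minimise squared
        x0=least_squares(lambda v: tr.query(Q(v)[k])[0],x0,x_scale=[.01,.01,.1],diff_step=1e-4).x
    rms=np.sqrt((tr.query(Q(x0)[k])[0]**2).mean())
    c,s_=np.cos(x0[2]),np.sin(x0[2])
    print(name,x0.round(5),k.sum(),"rms mm",rms*1e3,"TCP in stand",((np.array(s["tool_pos"])[:2]-x0[:2])@np.array([[c,-s_],[s_,c]])*1e3).round(2))
if __name__=="__main__":
    go("w1",dict(eef_rot=[-.1354,.9908,0,0],tool_pos=[.55944,-.17109,.19496]),325)
    go("w2",dict(eef_rot=[-.1362,.9907,0,.0006],tool_pos=[.5421,-.11821,.09063]),335)
E
python3 fit2.py
```

```text
w1 [ 0.55755 -0.176    0.26234] 802 rms mm 0.9312632165617281 TCP in stand [3.1  4.25]
w2 [ 0.55739 -0.17528  0.25765] 1437 rms mm 1.0269288334575541 TCP in stand [-0.25 59.08]
```

```bash
cat > plan.py <<'E'
import sys
from h import *
from scipy.spatial.transform import Rotation as R
C=np.array([.5574,-.1755]); TH=.262; ZT=.0655
y=np.linspace(60,-60,4001); x=30*np.sin(np.pi*y/60); S=np.r_[0,np.cumsum(np.hypot(np.diff(x),np.diff(y)))]
A=np.array([[np.cos(TH),-np.sin(TH)],[np.sin(TH),np.cos(TH)]])
st=[r.get_state()]; s=st[0]; p=np.array(s["tool_pos"]); q=(p[:2]-C)@A*1e3
i=np.argmin(np.hypot(x-q[0],y-q[1])); print("stand",q.round(2),"s",S[i].round(1),"off",np.hypot(x[i]-q[0],y[i]-q[1]).round(2),"z",p[2].round(4),"F",np.round(s["contact_force"],1),"t",s["clock"],"Stot",S[-1].round(1))
if len(sys.argv)>1:
    Rt=R.from_quat(s["eef_rot"]).as_matrix(); print("tilt",Rt[:2,2].round(4))
    for k in range(int(sys.argv[2])):
        t=min(float(sys.argv[1])*(k+1)+S[i],S[-1]); g=np.array([np.interp(t,S,x),np.interp(t,S,y)])
        w=np.r_[C+A@g/1e3,ZT]; print((Rt.T@(w-p)/.025).round(3)); p=w
E
python3 -m pendant '[[-0.01,0.04,0.3,0,0,0],[0,0,0.3,0,0,0],[0,0,0.15,0,0,0],[0,0,0,0,0,0],[0,0,0,0,0,0]]'; python3 plan.py
```

```text
clock: 4.2
tool_pos: [0.5412, -0.1172, 0.0707]
eef_rot: [-0.136, 0.991, 0.0, -0.0]
contact_force: [1.2, 0.0, -1.4]
opening: 0.007
finger_force: 0.0
stand [-0.57 60.5 ] s 0.0 off 0.75 z 0.0707 F [ 1.2  0.  -1.4] t 4.2 Stot 175.6
```

```bash
python3 -m pendant '[[0,0,0.06,0,0,0],[0,0,0.06,0,0,0],[0,0,0.06,0,0,0],[0,0,0,0,0,0]]'; python3 -m pendant '[[0,0,0.03,0,0,0],[0,0,0,0,0,0],[0,0,0,0,0,0]]'; python3 plan.py 4 4
```

```text
clock: 4.53
tool_pos: [0.5417, -0.1172, 0.0668]
eef_rot: [-0.136, 0.991, -0.0, 0.0]
contact_force: [-0.1, 0.1, 3.3]
opening: 0.005
finger_force: 1.7
clock: 4.78
tool_pos: [0.5417, -0.1173, 0.0661]
eef_rot: [-0.136, 0.991, -0.0, 0.0]
contact_force: [-0.6, -0.3, 3.5]
opening: 0.006
finger_force: 1.9
stand [-0.1  60.33] s 0.0 off 0.35 z 0.0661 F [-0.6 -0.3  3.5] t 4.7833 Stot 175.6
tilt [0.0005 0.    ]
[-0.138 -0.101  0.024]
[-0.133 -0.088  0.   ]
[-0.132 -0.09   0.   ]
[-0.131 -0.093  0.   ]
```

Contact is as expected: 3.5 N at about 3.4 mm. Now I'll rub along the wire.

```bash
python3 -m pendant '[[-0.138,-0.101,0.02,0,0,0],[-0.133,-0.088,0,0,0,0],[-0.132,-0.09,0,0,0,0],[-0.131,-0.093,0,0,0,0],[0,0,0,0,0,0]]'; python3 plan.py 4 5
```

```text
clock: 5.2
tool_pos: [0.5578, -0.123, 0.0653]
eef_rot: [-0.136, 0.991, -0.0, 0.0]
contact_force: [-1.9, 0.5, 4.1]
opening: 0.004
finger_force: 2.1
stand [13.95 50.6 ] s 16.8 off 0.14 z 0.0653 F [-1.9  0.5  4.1] t 5.2 Stot 175.6
tilt [0.001 0.   ]
[-0.131 -0.093 -0.006]
[-0.123 -0.103  0.   ]
[-0.116 -0.11   0.   ]
[-0.105 -0.12   0.   ]
[-0.087 -0.134  0.   ]
```

```bash
python3 -m pendant '[[-0.131,-0.093,0,0,0,0],[-0.123,-0.103,0,0,0,0],[-0.116,-0.11,0,0,0,0],[-0.105,-0.12,0,0,0,0],[0,0,0,0,0,0]]'; python3 plan.py 4 5; python3 - <<'E'
E
python3 - <<'E'
import sys; sys.path.insert(0,".")
from fit2 import *
s=r.get_state(); im,_=optics.snapshot("wrist"); cv2.imwrite("pics/w3.png",im); go("w3",s,335)
E
```

```text
clock: 5.62
tool_pos: [0.5725, -0.1301, 0.0655]
eef_rot: [-0.136, 0.991, -0.0, 0.001]
contact_force: [-0.7, 0.6, 4.4]
opening: 0.005
finger_force: 2.0
stand [26.34 39.98] s 33.2 off 0.27 z 0.0655 F [-0.7  0.6  4.4] t 5.6167 Stot 175.6
tilt [0.002  0.0002]
[-0.077 -0.142  0.   ]
[-0.054 -0.15   0.   ]
[-0.008 -0.159  0.   ]
[ 0.042 -0.154 -0.   ]
[ 0.079 -0.139 -0.   ]
w3 [ 0.55563 -0.17466  0.29343] 2537 rms mm 1.283198885630529 TCP in stand [29.03 37.82]
```

```bash
sed -i 's/def go(name,s,vmax):/def go(name,s,vmax,zt=.0495):/; s/None,T,None)/None,T,None,zt=zt)/' fit2.py; python3 - <<'E'
from fit2 import *
s=r.get_state(); 
for vm in (335,300,280): go("w3",s,vm,.0455)
im=cv2.imread("pics/w3.png"); cv2.imwrite("pics/w3c.png",cv2.resize(im[100:400,100:500],None,fx=2,fy=2,interpolation=cv2.INTER_CUBIC))
E
```

```text
w3 [ 0.55738 -0.17557  0.26537] 2427 rms mm 1.048785792050291 TCP in stand [26.49 39.96]
w3 [ 0.55724 -0.17557  0.26987] 2224 rms mm 1.047255916203871 TCP in stand [26.8  39.81]
w3 [ 0.55716 -0.17551  0.27218] 1881 rms mm 1.0474830156905466 TCP in stand [26.95 39.66]
```

View pics/w3c.png

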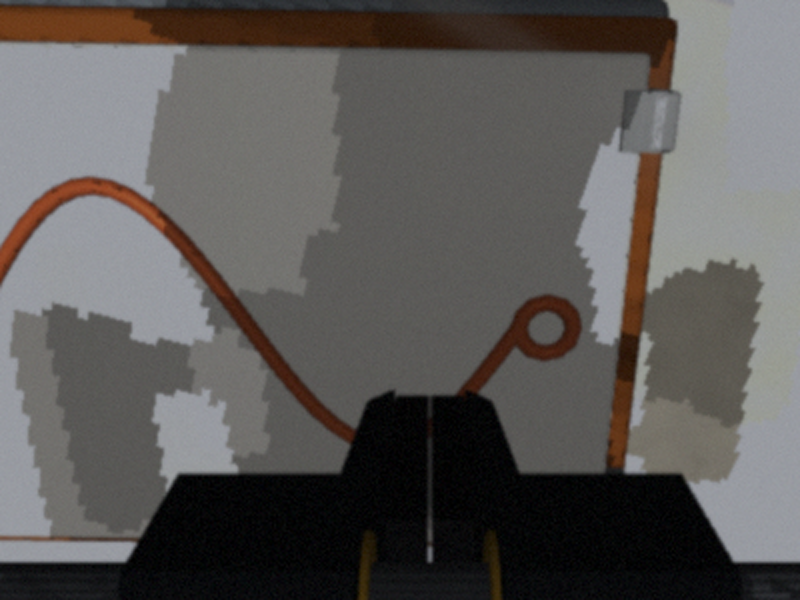

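The stand hasn't moved: the fit agrees within 0.3 mm. The fingertips are on the wire between the ring at crop (547,328) and the next bend. Carrying on.

```bash
python3 -m pendant '[[-0.077,-0.142,0,0,0,0],[-0.054,-0.15,0,0,0,0],[-0.008,-0.159,0,0,0,0],[0.042,-0.154,0,0,0,0],[0,0,0,0,0,0]]'; python3 plan.py 4 10
```

```text
clock: 6.08
tool_pos: [0.5786, -0.1446, 0.0656]
eef_rot: [-0.136, 0.991, -0.0, 0.001]
contact_force: [0.8, 1.1, 4.3]
opening: 0.002
finger_force: 2.0
stand [28.5  24.35] s 49.8 off 0.18 z 0.0656 F [0.8 1.1 4.3] t 6.0833 Stot 175.6
tilt [ 0.0023 -0.0002]
[ 0.077 -0.14   0.004]
[ 0.104 -0.122 -0.   ]
[ 0.116 -0.11  -0.   ]
[ 0.123 -0.102 -0.   ]
[ 0.128 -0.096 -0.   ]
[ 0.131 -0.091 -0.   ]
[ 0.133 -0.088 -0.   ]
[ 0.135 -0.086 -0.   ]
[ 0.136 -0.085 -0.   ]
[ 0.136 -0.085 -0.   ]
```

```bash
python3 -m pendant '[[0.077,-0.14,0.004,0,0,0],[0.104,-0.122,0,0,0,0],[0.116,-0.11,0,0,0,0],[0.123,-0.102,0,0,0,0],[0,0,0,0,0,0]]'; python3 plan.py; python3 -m pendant '[[0.128,-0.096,0,0,0,0],[0.131,-0.091,0,0,0,0],[0.133,-0.088,0,0,0,0],[0.135,-0.086,0,0,0,0],[0,0,0,0,0,0]]'; python3 plan.py 4 10
```

```text
clock: 6.5
tool_pos: [0.5702, -0.1593, 0.0653]
eef_rot: [-0.136, 0.991, -0.001, -0.0]
contact_force: [1.6, 0.4, 4.3]
opening: 0.003
finger_force: 2.1
stand [16.59 12.32] s 67.1 off 0.89 z 0.0653 F [1.6 0.4 4.3] t 6.5 Stot 175.6
clock: 6.92
tool_pos: [0.5594, -0.1712, 0.0652]
eef_rot: [-0.136, 0.991, -0.0, -0.001]
contact_force: [1.4, -0.5, 4.8]
opening: 0.003
finger_force: 2.1
stand [3.05 3.63] s 83.3 off 1.42 z 0.0652 F [ 1.4 -0.5  4.8] t 6.9167 Stot 175.6
tilt [-0.0013 -0.0009]
[ 0.106 -0.133 -0.011]
[ 0.136 -0.085  0.   ]
[ 0.135 -0.085  0.   ]
[ 0.134 -0.087  0.   ]
[ 0.133 -0.089  0.   ]
[ 0.13  -0.093  0.   ]
[ 0.127 -0.098  0.   ]
[ 0.121 -0.105  0.   ]
[ 0.112 -0.114  0.   ]
[ 0.097 -0.127  0.   ]
```

```bash
python3 -m pendant '[[0,0,0,0,0,0],[0,0,0,0,0,0]]' >/dev/null; python3 plan.py 4 10;  python3 - <<'E'
from fit2 import *
s=r.get_state(); im,_=optics.snapshot("wrist"); cv2.imwrite("pics/w4.png",im); go("w4",s,335,.0455); go("w4",s,300,.0455)
E
python3 plan.py
```

```text
stand [3.1 3.7] s 83.2 off 1.45 z 0.0651 F [-0.7  0.6  4.1] t 7.0833 Stot 175.6
tilt [-0.002  -0.0014]
[ 0.104 -0.133 -0.016]
[ 0.136 -0.085  0.   ]
[ 0.135 -0.085  0.   ]
[ 0.134 -0.087  0.   ]
[ 0.133 -0.089  0.   ]
[ 0.13  -0.093  0.   ]
[ 0.127 -0.098  0.   ]
[ 0.121 -0.105  0.   ]
[ 0.112 -0.114  0.   ]
[ 0.098 -0.126  0.   ]
w4 [ 0.55628 -0.17577  0.2886 ] 1414 rms mm 1.0097370959416208 TCP in stand [4.35 3.56]
w4 [ 0.55708 -0.1756   0.26171] 1219 rms mm 0.9917491972829845 TCP in stand [3.44 3.72]
stand [3.15 3.69] s 83.2 off 1.42 z 0.0651 F [-0.3 -0.6  4.8] t 7.1333 Stot 175.6
```

```bash
python3 -m pendant '[[0.106,-0.133,-0.014,0,0,0],[0.136,-0.085,0,0,0,0],[0.135,-0.085,0,0,0,0],[0.134,-0.087,0,0,0,0],[0,0,0,0,0,0]]'; python3 plan.py 4 5
```

```text
clock: 7.55
tool_pos: [0.55, -0.1838, 0.0656]
eef_rot: [-0.136, 0.991, -0.0, -0.0]
contact_force: [1.7, 0.6, 4.2]
opening: 0.009
finger_force: 2.0
stand [-9.27 -6.11] s 98.9 off 0.09 z 0.0656 F [1.7 0.6 4.2] t 7.55 Stot 175.6
tilt [-0.0006 -0.0004]
[ 0.135 -0.086  0.004]
[ 0.131 -0.092  0.   ]
[ 0.127 -0.097  0.   ]
[ 0.121 -0.104  0.   ]
[ 0.113 -0.113  0.   ]
```

```bash
python3 -m pendant '[[0.135,-0.086,0.004,0,0,0],[0.131,-0.092,0,0,0,0],[0.127,-0.097,0,0,0,0],[0.121,-0.104,0,0,0,0],[0,0,0,0,0,0]]'; python3 plan.py 4 5
```

```text
clock: 7.97
tool_pos: [0.5399, -0.1967, 0.0654]
eef_rot: [-0.136, 0.991, -0.0, -0.001]
contact_force: [2.1, 0.1, 3.4]
opening: 0.003
finger_force: 2.1
stand [-22.42 -15.93] s 115.3 off 0.14 z 0.0654 F [2.1 0.1 3.4] t 7.9667 Stot 175.6
tilt [-0.0014 -0.0008]
[ 0.108 -0.118 -0.003]
[ 0.097 -0.127  0.   ]
[ 0.072 -0.143  0.   ]
[ 0.032 -0.156  0.   ]
[-0.019 -0.158  0.   ]
```

```bash
python3 -m pendant '[[0.108,-0.118,-0.003,0,0,0],[0.097,-0.127,0,0,0,0],[0.072,-0.143,0,0,0,0],[0.032,-0.156,0,0,0,0],[0,0,0,0,0,0]]'; python3 plan.py 4 5
```

```text
clock: 8.38
tool_pos: [0.5363, -0.2121, 0.0654]
eef_rot: [-0.136, 0.991, -0.0, -0.001]
contact_force: [-0.9, 0.6, 4.7]
opening: 0.008
finger_force: 2.1
stand [-29.86 -29.84] s 131.6 off 0.14 z 0.0654 F [-0.9  0.6  4.7] t 8.3833 Stot 175.6
tilt [-0.0016 -0.0009]
[-0.016 -0.158 -0.005]
[-0.065 -0.146 -0.   ]
[-0.092 -0.131 -0.   ]
[-0.108 -0.118 -0.   ]
[-0.118 -0.108 -0.   ]
```

```bash
python3 -m pendant '[[-0.016,-0.158,-0.005,0,0,0],[-0.065,-0.146,0,0,0,0],[-0.092,-0.131,0,0,0,0],[-0.108,-0.118,0,0,0,0],[0,0,0,0,0,0]]'; python3 plan.py 4 5
```

```text
clock: 8.8
tool_pos: [0.5479, -0.2234, 0.0656]
eef_rot: [-0.136, 0.991, -0.001, -0.0]
contact_force: [-1.7, -0.4, 4.5]
opening: 0.009
finger_force: 2.0
stand [-21.62 -43.82] s 148.5 off 0.59 z 0.0656 F [-1.7 -0.4  4.5] t 8.8 Stot 175.6
tilt [-0.0003 -0.0012]
[-0.103 -0.123  0.003]
[-0.125 -0.1    0.   ]
[-0.129 -0.095  0.   ]
[-0.131 -0.092  0.   ]
[-0.133 -0.089  0.   ]
```

```bash
python3 - <<'E'
from fit2 import *
s=r.get_state(); im,_=optics.snapshot("wrist"); cv2.imwrite("pics/w5.png",im); go("w5",s,335,.0455); go("w5",s,300,.0455)
E
```

```text
w5 [ 0.55587 -0.17692  0.293  ] 436 rms mm 0.9710610255084294 TCP in stand [-21.09 -42.22]
w5 [ 0.5535  -0.17489  0.3399 ] 55 rms mm 0.4990598010497279 TCP in stand [-21.5  -43.88]
```

```bash
python3 -m pendant '[[-0.103,-0.123,0.003,0,0,0],[-0.125,-0.1,0,0,0,0],[-0.129,-0.095,0,0,0,0],[-0.131,-0.092,0,0,0,0],[0,0,0,0,0,0]]'; python3 plan.py 4 4
```

```text
clock: 9.27
tool_pos: [0.5634, -0.2291, 0.0658]
eef_rot: [-0.136, 0.991, -0.0, 0.001]
contact_force: [-1.1, 0.0, 4.1]
opening: 0.006
finger_force: 2.0
stand [ -8.12 -53.27] s 165.1 off 1.24 z 0.0658 F [-1.1  0.   4.1] t 9.2667 Stot 175.6
tilt [ 0.0015 -0.0003]
[-0.104 -0.13   0.01 ]
[-0.134 -0.088  0.   ]
[-0.084 -0.055  0.   ]
[0. 0. 0.]
```

```bash
python3 -m pendant '[[-0.104,-0.13,0.01,0,0,0],[-0.134,-0.088,0,0,0,0],[-0.084,-0.055,0,0,0,0],[0,0,0,0,0,0],[0,0,0,0,0,0]]'; python3 plan.py 4 1
python3 - <<'E'
from h import *
im,_=optics.snapshot("wrist"); cv2.imwrite("pics/w6.png",im); cv2.imwrite("pics/w6c.png",cv2.resize(im[100:400,150:550],None,fx=2,fy=2,interpolation=cv2.INTER_CUBIC))
E
```

```text
clock: 9.68
tool_pos: [0.5725, -0.2334, 0.0656]
eef_rot: [-0.136, 0.991, -0.0, 0.001]
contact_force: [-1.2, 0.8, 3.8]
opening: 0.004
finger_force: 2.0
stand [ -0.37 -59.8 ] s 175.2 off 0.04 z 0.0656 F [-1.2  0.8  3.8] t 9.6833 Stot 175.6
tilt [ 0.0016 -0.0003]
[-0.015 -0.008  0.003]
```

View pics/w6c.png

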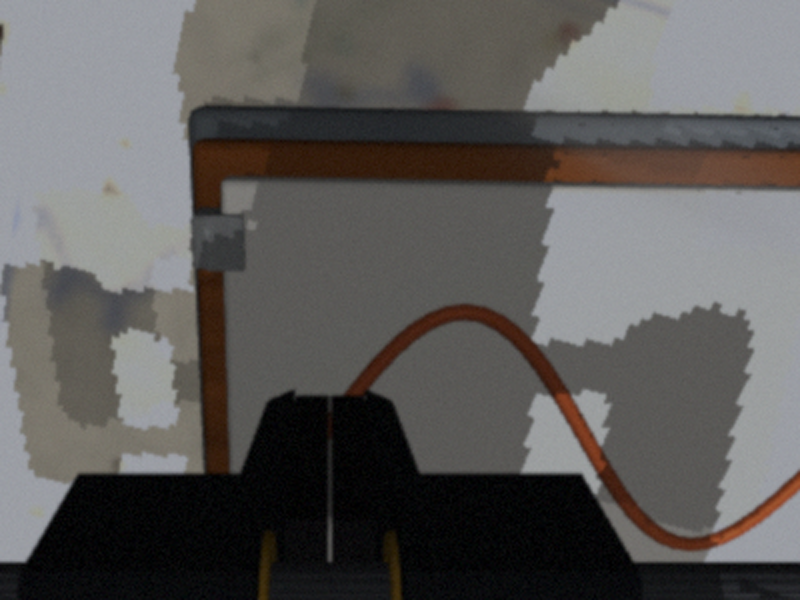

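```bash
python3 - <<'E'
from fit2 import *
s=r.get_state(); go("w6",s,380,.0455); go("w6",s,335,.0455); print(s["tool_pos"],s["contact_force"],s["clock"])
E
```

```text
w6 [ 0.55742 -0.17662  0.26398] 2377 rms mm 1.057692075413849 TCP in stand [ -0.24 -58.7 ]
w6 [ 0.55724 -0.17653  0.27047] 1455 rms mm 1.0120138972983626 TCP in stand [ -0.47 -58.83]
[ 0.57250547 -0.23334785  0.06563192] [-1.03929184  0.74776997  3.2034125 ] 9.7333
```

```bash
python3 -m pendant '[[-0.03,-0.03,0,0,0,0],[0,0,0,0,0,0],[0,0,0,0,0,0],[0,0,0,0,0,0]]'; python3 plan.py; python3 -c "
from plant import r
print(r.finish_job())"
```

```text
clock: 10.07
tool_pos: [0.5726, -0.2334, 0.0654]
eef_rot: [-0.136, 0.991, 0.0, -0.0]
contact_force: [-2.0, 1.6, 3.6]
opening: 0.011
finger_force: 2.1
stand [ -0.28 -59.86] s 175.3 off 0.04 z 0.0654 F [-2.   1.6  3.6] t 10.0667 Stot 175.6
the job is handed in; nothing more can be done
None
```

I rubbed the S-wave wire from ring to fork at about 3.5–4.5 N (roughly 4 mm of give), straying at most about 1.5 mm from its centreline by my measurements, and handed the job in at about 10 s with the fingertips still resting on the fork; the verdict was not shown.

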